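Dock the vial block and hold the warmer's lid open

TASK

Get the sample warmer ready for loading: push the loose aluminium vial block, end on and standing flat, flush against the warmer's right-hand side so that no gap is left for a vial to drop into. Then raise the warmer's lid by its bar handle to 45 degrees and finish holding it there with the gripper, since it falls shut if let go. Leave the block docked and everything else on the table where it stands.

Things in the scene. Friction and masses are not known exactly. Their poses are not given: they have to be found in the camera images.
- warmer: the sample warmer in front of the robot: fixed white box with a windowed lid, 170 mm deep (x) by 200 mm wide (y) by 79 mm high with the lid shut. Origin on the table under its centre; its own -x faces the robot (temperature knob at the right of the front), +y is its left side. A microscope stands tall to the right: keep the arm clear of it.
- dock_face (a point): on the warmer's right-hand side, the upright face at its own y = -100 mm, x = -83 to +87 mm, to which the block goes; the point is at x = 0, z = 11 mm; axes as the warmer's. The foot (z = 4 to 18 mm) and the lid's edge (z = 67 to 79 mm) reach out to that face; the wall between is 2 mm further in.
- warmer_lid (a joint): angle of the warmer's lid in rad: 0 shut, grows as the front edge rises, 0.785 is 45 degrees, stop at 1.4. The hinge runs along the warmer's own y at the back. The lid falls shut from any angle when let go; its start is shut.
- lid_hinge (a point): point on the lid's hinge axis, at the warmer's own (90, 0, 72) mm; fixed; axes as the warmer's
- lid_handle: the lid's bar handle: steel bar 10 mm thick, level, along the warmer's y, on two posts (80 mm free between), origin at the bar's middle. Lid shut: at the warmer's own (-71, 0, 117) mm, that is 161 mm in front of and 45 mm above the hinge axis, 38 mm above the lid's top. Swings up and back (+x) about lid_hinge with the lid. The round bar can turn between flat finger pads.
- vial_block: loose bare aluminium block on the table right of the warmer, 56 (its x) by 84 (its y) by 50 mm high, about 0.55 kg, six vial holes in the top. Origin at the centre of its underside. Starts 2 to 7 cm off the warmer, up to 0.25 rad askew. Docked, its 56 mm wide left end (its y = +42 mm) lies on the warmer's right side: y axes parallel, origin at the warmer's own y = -142 mm.
- tip_box: pipette tip box 110 x 70 x 62 mm, dark body with clear top, front right corner; bystander, leave alone; origin at the centre of its underside
- pipette: grey hand pipette 216 mm long lying on the table in front; bystander, leave alone; origin at the centre of its underside
- marker: marker pen 132 mm long lying on the table in front; bystander, leave alone; origin at the centre of its underside
- waste_pot: open tapered plastic pot, 60 mm wide, 62 mm high, front left; bystander, leave alone; origin at the centre of its underside
- bottle: brown glass bottle, 42 mm wide, 88 mm high, behind left; bystander, leave alone; origin at the centre of its underside
- dish_a: flat clear round dish 54 mm wide, 12 mm high, behind the warmer; bystander, leave alone; origin at the centre of its underside
- dish_b: flat clear round dish 54 mm wide, 12 mm high, behind the warmer; bystander, leave alone; origin at the centre of its underside

How it is judged:
By the outcome, as a careful person would: the job done as asked, in the order asked, and still so for the second after the job is handed in, while the arm keeps its last pose, push and grip.
It also fails if it takes over 53 s, if anything falls off the work surface, if the arm or the gripper's body presses on something with over 40 N, if the wrist force passes 120 N, or if a joint passes its speed limit or range.

ROBOT

A 6-joint arm with a two-finger parallel gripper is mounted at the origin on a cart in front of the work surface, level with it; the furniture and walls round the work are solid. World frame = base frame: x ahead of the robot, y to its left, z up, the work surface at z = 0. Lengths are in m, angles in rad, forces in N, time in s.
With the tool pointing down it reaches from about 0.35 to 0.775 m from the base axis. Payload 5.5 kg.
Tool frame: the origin (TCP) lies midway between the tips of the shut fingers; the grasp point (between the pads) lies 19 mm behind it; z points along the fingers, y is the line along which they close (so a half turn about z gives the same grasp; the last joint's range is limited). The gripper opens to 85 mm and grips with 20 to 120 N. Pads are 22 mm wide; open, the fingers measure 114 mm over their backs; the gripper's body (76 mm by 85 mm) begins 54 mm behind the grasp point. The pads swing forward as they close: fully open they stand 13 mm farther back than shut.
Start: joints at [1.175, 0.313, 0.046, 1.304, 0, 1.431], TCP at [0.146, 0.556, 0.231] pointing down, gripper open.
Joint ranges: [-2.76, 2.76], [-0.86, 1.69], [-1.03, 1.26], [-2.2, 2.34], [-1.47, 1.5], [-3.14, 3.14]. Speed limits (rad/s): [2.57, 2.57, 3.14, 3.14, 3.14, 3.14].

INTERFACE

Orientations are given as a unit quaternion [w, x, y, z].
In Python, from workcell import env gives the robot as it stands. The module is installed in compiled form; this text tells all that it offers.
- The arm moves only by the tool carry_out, never from a script. Its argument "series" is a list of rows, each an object with "delta_rot": the turn, a rotation vector about the world's x, y, z normalised to -1 to 1, where 1 is 0.1 rad, a list of three; "travel": the shift along the world's x, y, z normalised to -1 to 1, where 1 is 0.025 m, a list of three; "fingers": the closure, from -1 (fully open) to 1 (shut). In form: [{"delta_rot": [ax, ay, az], "travel": [tx, ty, tz], "fingers": fingers}, ...]. A call has 1 to 5 rows; each row shifts and turns the commanded pose from where the row before left it; what a row does not reach is not made up. A row lasts 1/8 s, in which the tool goes at most 62.5 mm and 10.7 degrees, less where a joint would pass 70% of its speed; a pose out of reach is approached as far as the arm can. A call with a number of a shift or a turn outside -1 to 1 is refused whole. A call with a gripper value outside its range is refused whole. The fingers move at their own pace and stop on an object; "squeeze" is the grip in N (left out, the last holds). Time passes only in rows, so rows that do not move let the fingers close. It gives the time, the measured TCP pose, the force, the opening and the grip force at its end, in the units of the state.
- env.get_state(): the state, without advancing time (a new reading comes with each control period).
- env.read_camera(name): name is "side" or "top" or "wrist"; returns a dict with "color" (400x640x3 uint8, red, green, blue), "fx", "fy", "cx", "cy" (pixels), "world_from_camera" (4x4, takes a point from camera to world coordinates); the wrist camera has in their place "hand_eye" (4x4, takes a point from camera to tool coordinates, whose origin is the TCP and whose axes are the flange's). Camera axes: x right, y up, looking along -z (the intrinsics and any distortion apply to the point x, -y, -z); pixel columns grow to the right and rows downward; lengths in m; the calibration is good to about 2 mm. A picture is of the moment at which its call begins: read the wrist's pose just before it. There is no depth.
- env.hand_in(): hands the job in; it is judged then, once.
The state is a dict: "clock": time; "joint_pos": joint angles; "qvel": joint speeds; "tau": joint torques, N m; "tcp_pos": TCP position; "orientation": TCP orientation; "wrist_force": force on the tool from outside, world axes, zero at the start; "ft_torque": the same for the moment, N m; "finger_gap": finger opening in m; "grip_force": force on a finger pad.
Only numpy, scipy, OpenCV 4.12 (cv2) and the standard library are available. Lean on these libraries where they do the work, as an engineer would, in place of code of your own. Each camera call takes 0.05 s, during which the arm holds its last target. There are 200 camera calls.

## Working session

There is one attempt and no reset: what is moved stays moved. The work goes in short steps, Python scripts to look and compute and a tool call to move; the robot and the scene stay as the last step left them, time stands still between calls to the robot, and variables do not carry over. Pictures are saved under pics/ and viewed, at most 10 in all, crops included, and the job is handed in when it is done.

Besides the shell and the picture viewer there is one more tool, called as name([rows], argument=value, ...), one row to a line, values as JSON. carry_out: Moves the arm, as the interface text tells. Its arguments: {"type":"object","properties":{"series":{"type":"array","items":{"type":"object","properties":{"delta_rot":{"type":"array","items":{"type":"number"}},"travel":{"type":"array","items":{"type":"number"}},"fingers":{"type":"number"}}}},"squeeze":{"type":"number"}},"required":["series"]}

```bash
mkdir -p pics; cat > h.py <<'E'
import numpy as np, cv2
from workcell import env
def snap(n,f):
    c=env.read_camera(n); cv2.imwrite(f'pics/{f}.png',c['color'][:,:,::-1]); 
    np.savez(f'pics/{f}.npz',**{k:v for k,v in c.items()}); return c
def ray(c,u,v,z,T=None):
    T=c['world_from_camera'] if T is None else T
    d=T[:3,:3]@np.array([(u-c['cx'])/c['fx'],-(v-c['cy'])/c['fy'],-1]); o=T[:3,3]
    return o+d*(z-o[2])/d[2]
def proj(c,p):
    T=np.linalg.inv(c['world_from_camera']); q=T[:3,:3]@np.array(p)+T[:3,3]
    return c['cx']+c['fx']*q[0]/-q[2], c['cy']+c['fy']*q[1]/q[2]
E
python3 - <<'E'
from h import *
for n in('top','side'):
    c=snap(n,n+'0'); print(n,{k:v for k,v in c.items() if k!='color'})
print(env.get_state())
E
```

```text
top {'fx': 363.18056378093553, 'fy': 363.18056378093553, 'cx': 315.0317935924109, 'cy': 202.86085852710556, 'world_from_camera': array([[ 0.01118662,  0.97575032, -0.2186005 ,  0.35566552],
       [-0.99991188,  0.00935295, -0.00942126, -0.05605236],
       [-0.00714824,  0.21868663,  0.97576896,  1.0483976 ],
       [ 0.        ,  0.        ,  0.        ,  1.        ]])}
side {'fx': 421.0016538782859, 'fy': 421.0016538782859, 'cx': 314.22239157918824, 'cy': 200.75659916174405, 'world_from_camera': array([[-9.99606878e-01, -2.80289019e-02, -6.86179988e-04,
         5.68866502e-01],
       [ 1.82976990e-02, -6.70711370e-01,  7.41492719e-01,
         8.53932809e-01],
       [-2.12434554e-02,  7.41188666e-01,  6.70960563e-01,
         9.20002604e-01],
       [ 0.00000000e+00,  0.00000000e+00,  0.00000000e+00,
         1.00000000e+00]])}
{'clock': 0.1, 'joint_pos': array([ 1.17539816e+00,  3.13935597e-01,  4.51126823e-02,  1.30359625e+00,
       -2.87782506e-05,  1.43118907e+00]), 'qvel': array([-0.0013062 , -0.00245396,  0.0018285 ,  0.00093253, -0.00048972,
        0.00078666]), 'tau': array([ 2.43984214e-03, -4.81727672e+01,  2.99242491e+01,  1.28049060e-02,
       -8.33319086e-05,  1.85212166e-07]), 'tcp_pos': array([0.14532992, 0.55587131, 0.2305004 ]), 'orientation': array([-2.00600096e-04,  1.27547018e-01,  9.91832193e-01, -7.86363831e-04]), 'wrist_force': array([-0.42933123, -0.19158687,  0.36956905]), 'ft_torque': array([ 0.07368072, -0.03689297, -0.00474856]), 'grip_force': 0.0, 'finger_gap': 0.08547034534719292}
```

View pics/top0.png

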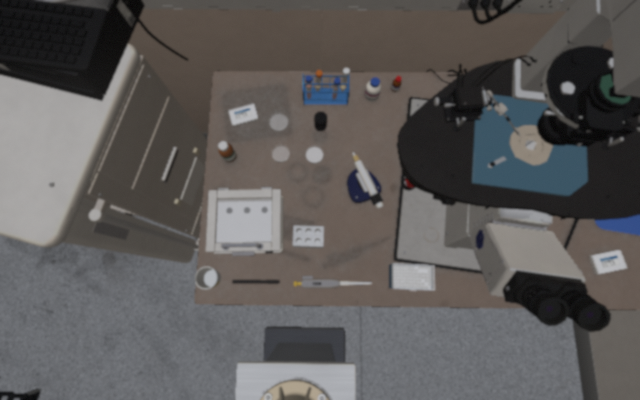

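View pics/side0.png

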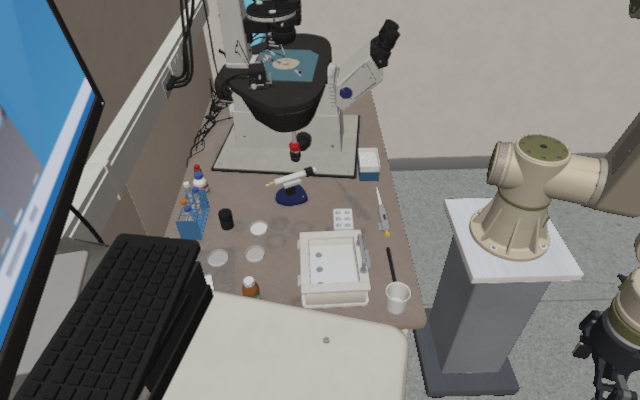

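Top: warmer at about (244,220), block at (308,236). Side: warmer at (334,268), block at (343,219). I'll enlarge both.

```bash
python3 - <<'E'
import cv2
a=cv2.imread('pics/top0.png')[180:300,190:350]; cv2.imwrite('pics/topc.png',cv2.resize(a,None,fx=5,fy=5,interpolation=cv2.INTER_CUBIC))
a=cv2.imread('pics/side0.png')[200:312,285:435]; cv2.imwrite('pics/sidec.png',cv2.resize(a,None,fx=5,fy=5,interpolation=cv2.INTER_CUBIC))
E
```

```text
(no output)
```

View pics/topc.png

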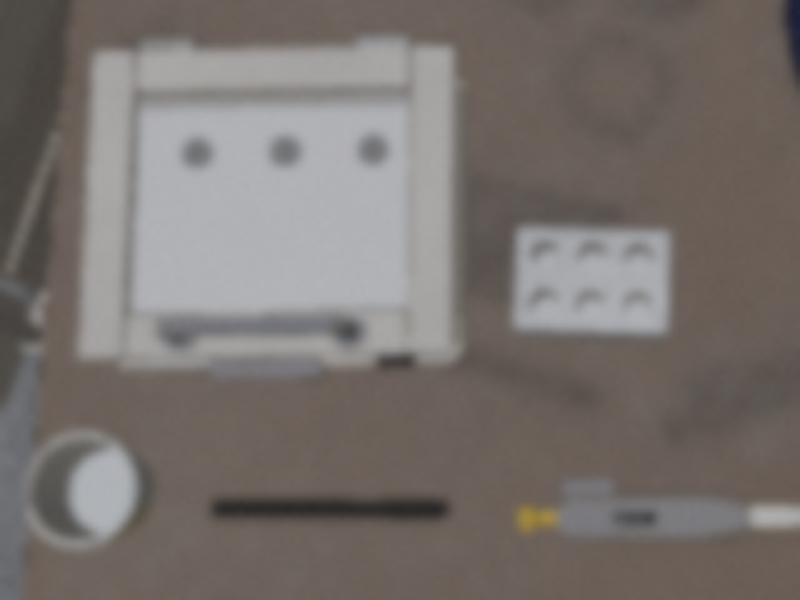

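View pics/sidec.png

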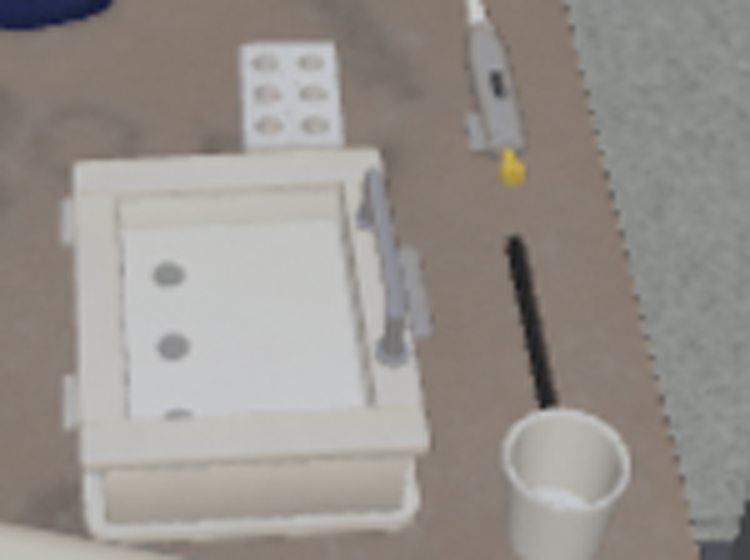

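```bash
cat > fit.py <<'E'
from h import *
from scipy.optimize import least_squares
L=lambda f:{k:v for k,v in np.load(f'pics/{f}.npz').items()}
ct,cs=L('top0'),L('side0')
t=lambda p:(np.array(p)+.5)/5-.5+[190,180]
s=lambda p:(np.array(p)+.5)/5-.5+[285,200]
# (local pts, cam, pixels)
lid=[(.087,.1,.079),(.087,-.1,.079),(-.083,-.1,.079),(-.083,.1,.079)]
tl=[t(p) for p in[(93,50),(455,45),(462,357),(78,358)]]
sl=[s(p) for p in[(85,466),(75,163),(380,150),(428,448)]]
blk=[(.028,.042,.05),(.028,-.042,.05),(-.028,-.042,.05),(-.028,.042,.05)]
tb=[t(p) for p in[(517,226),(671,229),(668,333),(512,331)]]
sb=[s(p) for p in[(243,148),(240,45),(335,43),(343,149)]]
def fit(loc,sets,x0,tag):
    def f(q):
        c,s_=np.cos(q[2]),np.sin(q[2]); r=[]
        for cam,px in sets:
            for l,p in zip(loc,px):
                w=(q[0]+c*l[0]-s_*l[1],q[1]+s_*l[0]+c*l[1],l[2]); r+=list(np.array(proj(cam,w))-p)
        return np.array(r)
    o=least_squares(f,x0); print(tag,o.x.round(4),np.degrees(o.x[2]).round(2)); print(f(o.x).reshape(-1,2).round(1).tolist())
    return o.x
for a,loc,T,S,x0 in(('lid',lid,tl,sl,[.5,.1,0]),('blk',blk,tb,sb,[.5,-.1,0])):
    fit(loc,[(ct,T)],x0,a+' top');fit(loc,[(cs,S)],x0,a+' side');fit(loc,[(ct,T),(cs,S)],x0,a+' both')
# handle bar at z .117
for p in[(178,328),(350,328)]: print('bar top',ray(ct,*t(p),.117).round(4))
for p in[(373,172),(391,350)]: print('bar side',ray(cs,*s(p),.117).round(4))
E
python3 fit.py
```

```text
lid top [0.5227 0.1453 0.028 ] 1.61
[[0.5, 0.3], [0.4, -0.1], [-1.2, -0.6], [0.4, 0.5]]
lid side [0.5238 0.1498 0.0248] 1.42
[[-0.9, -0.1], [-0.3, 0.1], [0.2, -0.2], [1.0, 0.0]]
lid both [0.5233 0.1471 0.0264] 1.51
[[-0.1, -0.0], [-0.2, -0.2], [-2.0, -0.8], [-0.3, 0.2], [-0.6, -1.0], [-0.2, -0.6], [0.3, -0.9], [1.2, -0.9]]
blk top [ 0.4868 -0.028  -0.0111] -0.64
[[0.2, 0.4], [-0.4, 0.4], [-0.2, -0.2], [0.4, -0.5]]
blk side [ 0.4878 -0.0259 -0.031 ] -1.77
[[0.2, -0.2], [0.2, 0.3], [-0.2, 0.6], [-0.2, -0.5]]
blk both [ 0.4872 -0.0274 -0.0198] -1.14
[[0.0, 0.1], [-0.6, 0.4], [-0.5, -0.3], [0.1, -0.8], [0.5, -0.5], [0.2, 0.0], [-0.2, 0.1], [0.1, -1.0]]
bar top [0.4508 0.1822 0.117 ]
bar top [0.4517 0.0938 0.117 ]
bar side [0.4549 0.1005 0.117 ]
bar side [0.4576 0.2176 0.117 ]
```

carry_out([
  {"travel": [0.5,-1,0],"delta_rot": [0,0,-0.5],"fingers": 0.5},
  {"travel": [0.5,-1,0],"delta_rot": [0,0,-0.5],"fingers": 0.5},
  {"travel": [0.5,-1,0],"delta_rot": [0,0,-0.5],"fingers": 0.5},
  {"travel": [0.5,-1,0],"delta_rot": [0,0,-0.5],"fingers": 0.5},
  {"travel": [0.5,-1,0],"delta_rot": [0,0,-0.5],"fingers": 0.5},
])

```text
clock: 0.72
tcp_pos: [0.2081, 0.4303, 0.2309]
orientation: [-0.0, 0.251, 0.968, -0.0]
wrist_force: [0.0, -0.1, 0.2]
finger_gap: 0.0216
grip_force: 0.0
```

carry_out([
  {"travel": [0.5,-1,0],"delta_rot": [0,0,-0.5],"fingers": 0.5},
  {"travel": [0.5,-1,0],"delta_rot": [0,0,-0.5],"fingers": 0.5},
  {"travel": [0.5,-1,0],"delta_rot": [0,0,-0.5],"fingers": 0.5},
  {"travel": [0.5,-1,0],"delta_rot": [0,0,-0.5],"fingers": 0.5},
  {"travel": [0.5,-1,0],"delta_rot": [0,0,-0.5],"fingers": 0.5},
])

```text
clock: 1.35
tcp_pos: [0.2706, 0.3053, 0.231]
orientation: [-0.0, 0.37, 0.929, -0.0]
wrist_force: [0.1, 0.5, 0.1]
finger_gap: 0.0214
grip_force: 0.0
```

Tracking is accurate; continue.

carry_out([
  {"travel": [0.5,-1,0],"delta_rot": [0,0,-0.5],"fingers": 0.5},
  {"travel": [0.5,-1,0],"delta_rot": [0,0,-0.5],"fingers": 0.5},
  {"travel": [0.5,-1,0],"delta_rot": [0,0,-0.5],"fingers": 0.5},
  {"travel": [0.5,-1,0],"delta_rot": [0,0,-0.5],"fingers": 0.5},
  {"travel": [0.5,-1,0],"delta_rot": [0,0,-0.5],"fingers": 0.5},
])

```text
clock: 1.98
tcp_pos: [0.3331, 0.1804, 0.2311]
orientation: [-0.0, 0.483, 0.876, -0.0]
wrist_force: [-0.7, -0.1, 0.1]
finger_gap: 0.0214
grip_force: 0.0
```

carry_out([
  {"travel": [0.5,-1,0],"delta_rot": [0,0,-0.5],"fingers": 0.5},
  {"travel": [0.5,-1,0],"delta_rot": [0,0,-0.5],"fingers": 0.5},
  {"travel": [0.5,-1,0],"delta_rot": [0,0,-0.5],"fingers": 0.5},
  {"travel": [0.5,-1,0],"delta_rot": [0,0,-0.5],"fingers": 0.5},
  {"travel": [0.5,-1,0],"delta_rot": [0,0,-0.5],"fingers": 0.5},
])

```text
clock: 2.6
tcp_pos: [0.3955, 0.0555, 0.231]
orientation: [-0.0, 0.588, 0.809, -0.0]
wrist_force: [1.0, 0.5, 1.1]
finger_gap: 0.0216
grip_force: 0.0
```

carry_out([
  {"travel": [0.5,-1,0],"delta_rot": [0,0,-0.5],"fingers": 0.5},
  {"travel": [0.5,-1,0],"delta_rot": [0,0,-0.5],"fingers": 0.5},
  {"travel": [0.5,-1,0],"delta_rot": [0,0,-0.5],"fingers": 0.5},
  {"travel": [0.5,-1,0],"delta_rot": [0,0,-0.5],"fingers": 0.5},
  {"travel": [0.5,-1,0],"delta_rot": [0,0,-0.5],"fingers": 0.5},
])

```text
clock: 3.22
tcp_pos: [0.458, -0.0695, 0.231]
orientation: [-0.0, 0.684, 0.729, -0.0]
wrist_force: [-0.6, 0.7, 0.6]
finger_gap: 0.0212
grip_force: 0.0
```

carry_out([
  {"travel": [0.6,-0.8,0],"delta_rot": [0.5,0,-0.4],"fingers": 0.5},
  {"travel": [0.6,-0.8,0],"delta_rot": [0.5,0,0],"fingers": 0.5},
  {"travel": [0,0,0],"delta_rot": [0,0,0],"fingers": 0.5},
])

```text
clock: 3.6
tcp_pos: [0.4886, -0.1105, 0.2303]
orientation: [-0.035, 0.698, 0.714, 0.036]
wrist_force: [-0.8, -0.1, 0.3]
finger_gap: 0.0216
grip_force: 0.0
```

```bash
python3 - <<'E'
from h import *
from scipy.spatial.transform import Rotation as R
s=env.get_state(); c=snap('wrist','w1')
T=np.eye(4); w,x,y,z=s['orientation']; T[:3,:3]=R.from_quat([x,y,z,w]).as_matrix(); T[:3,3]=s['tcp_pos']
print(c['hand_eye'].round(3),c['fx'],[k for k in c]); np.save('pics/w1T.npy',T@c['hand_eye'])
a=c['color'][:,:,::-1]; cv2.imwrite('pics/w1b.png',cv2.resize(a,(800,500)))
E
```

```text
[[ 0.001  0.949  0.314  0.082]
 [ 1.     0.    -0.003 -0.   ]
 [-0.002  0.314 -0.949 -0.144]
 [ 0.     0.     0.     1.   ]] 360.7142207165557 ['color', 'fx', 'fy', 'cx', 'cy', 'hand_eye']
```

View pics/w1b.png

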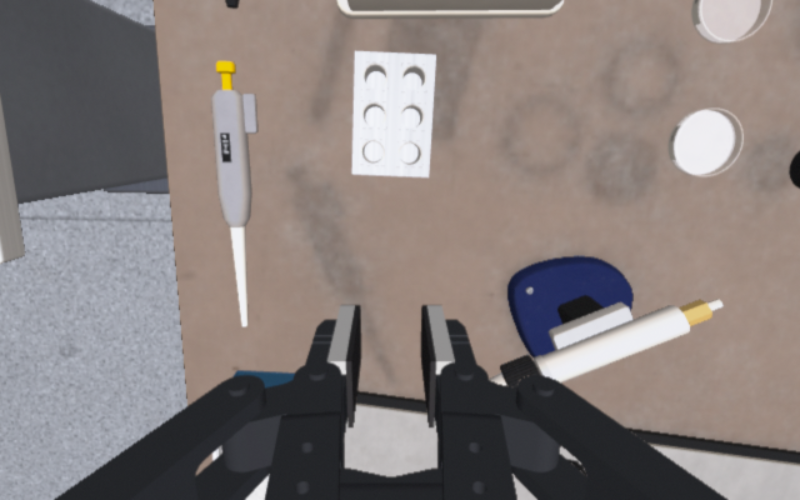

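Wrist view: block top corners at (356,51), (437,54), (430,178), (352,174); the warmer's foot edge runs (352,16)–(555,14).

```bash
python3 - <<'E'
from h import *
c=dict(np.load('pics/w1.npz').items()); T=np.load('pics/w1T.npy')
p=lambda u,v,z: ray(c,(u+.5)/1.25-.5,(v+.5)/1.25-.5,z,T)
q=[p(*a,.05) for a in[(356,51),(437,54),(430,178),(352,174)]]; print(np.round(q,4))
for i in range(4): d=q[i]-q[i-1]; print(np.linalg.norm(d).round(4),np.degrees(np.arctan2(d[1],d[0])).round(2))
print('centre',np.mean(q,0).round(4))
for z in(.011,.018):
  a,b=p(352,16,z),p(555,14,z); d=b-a; print(a.round(4),b.round(4),np.degrees(np.arctan2(d[1],d[0])))
print('stand lowest-left tube',p(500,380,.1),p(500,380,.0))
E
```

```text
[[ 0.4631  0.0144  0.05  ]
 [ 0.519   0.0138  0.05  ]
 [ 0.5177 -0.0715  0.05  ]
 [ 0.4606 -0.0698  0.05  ]]
0.0842 88.34
0.0559 -0.66
0.0852 -90.88
0.057 178.34
centre [ 0.4901 -0.0283  0.05  ]
[0.4571 0.046  0.011 ] [0.6111 0.0511 0.011 ] 1.8699693805059
[0.4577 0.0444 0.018 ] [0.6087 0.0493 0.018 ] 1.869969380505902
stand lowest-left tube [ 0.56686793 -0.20440697  0.1       ] [ 5.95413587e-01 -2.61493731e-01 -5.55111512e-17]
```

carry_out([
  {"travel": [0,0,-1],"delta_rot": [0,0,0.04],"fingers": 0.5},
  {"travel": [0,0,-1],"delta_rot": [0,0,0],"fingers": 0.5},
  {"travel": [0,0,-1],"delta_rot": [0,0,0],"fingers": 0.5},
  {"travel": [0,0,-1],"delta_rot": [0,0,0],"fingers": 0.5},
  {"travel": [0,0,-1],"delta_rot": [0,0,0],"fingers": 0.5},
])

```text
clock: 4.28
tcp_pos: [0.4873, -0.1075, 0.1057]
orientation: [-0.035, 0.695, 0.717, 0.036]
wrist_force: [0.4, -0.4, 0.7]
finger_gap: 0.0213
grip_force: 0.0
```

carry_out([
  {"travel": [0,0,-1],"delta_rot": [0,0,0],"fingers": 0.5},
  {"travel": [0,0,-1],"delta_rot": [0,0,0],"fingers": 0.5},
  {"travel": [0,0,-1],"delta_rot": [0,0,0],"fingers": 0.5},
  {"travel": [0,0,-0.8],"delta_rot": [0,0,0],"fingers": 0.5},
])

```text
clock: 4.78
tcp_pos: [0.487, -0.1073, 0.0106]
orientation: [-0.035, 0.695, 0.717, 0.036]
wrist_force: [-0.4, 0.1, -0.0]
finger_gap: 0.0211
grip_force: 0.0
```

carry_out([
  {"travel": [0,0.4,0],"delta_rot": [0,0,0],"fingers": 0.5},
  {"travel": [0,0.4,0],"delta_rot": [0,0,0],"fingers": 0.5},
  {"travel": [0,0.2,0],"delta_rot": [0,0,0],"fingers": 0.5},
  {"travel": [0,0.2,0],"delta_rot": [0,0,0],"fingers": 0.5},
  {"travel": [0,0.2,0],"delta_rot": [0,0,0],"fingers": 0.5},
])

```text
clock: 5.4
tcp_pos: [0.4892, -0.0744, 0.0122]
orientation: [-0.033, 0.696, 0.716, 0.036]
wrist_force: [-0.2, -5.0, 2.6]
finger_gap: 0.0213
grip_force: 2.0
```

carry_out([
  {"travel": [0,0.16,0],"delta_rot": [0,0,0],"fingers": 0.5},
  {"travel": [0,0.16,0],"delta_rot": [0,0,0],"fingers": 0.5},
  {"travel": [0,0.16,0],"delta_rot": [0,0,0],"fingers": 0.5},
  {"travel": [0,0.1,0],"delta_rot": [0,0,0],"fingers": 0.5},
  {"travel": [0,0,0],"delta_rot": [0,0,0],"fingers": 0.5},
])

```text
clock: 6.02
tcp_pos: [0.4879, -0.0587, 0.0112]
orientation: [-0.035, 0.696, 0.716, 0.036]
wrist_force: [0.5, -3.3, 0.5]
finger_gap: 0.0213
grip_force: 1.3
```

```bash
cat > wr.py <<'E'
import sys
from h import *
from scipy.spatial.transform import Rotation as R
def wr(f):
    s=env.get_state(); c=snap('wrist',f)
    T=np.eye(4); w,x,y,z=s['orientation']; T[:3,:3]=R.from_quat([x,y,z,w]).as_matrix(); T[:3,3]=s['tcp_pos']
    np.save(f'pics/{f}T.npy',T@c['hand_eye']); cv2.imwrite(f'pics/{f}b.png',cv2.resize(c['color'][:,:,::-1],(800,500)))
wr(sys.argv[1])
E
python3 wr.py w2
```

```text
(no output)
```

View pics/w2b.png

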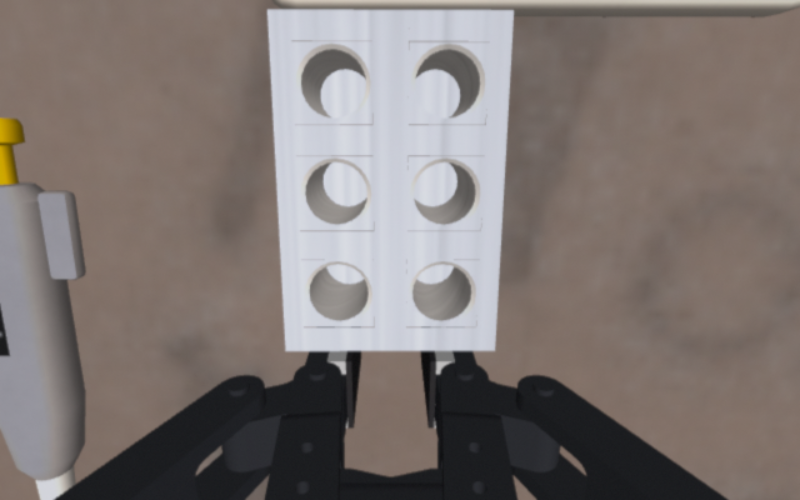

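The block sits square to the fingers, its leading edge near the warmer foot (row ~10). Push slowly until the force rises.

carry_out([
  {"travel": [0,0.08,0],"delta_rot": [0,0,0],"fingers": 0.5},
  {"travel": [0,0.08,0],"delta_rot": [0,0,0],"fingers": 0.5},
  {"travel": [0,0.08,0],"delta_rot": [0,0,0],"fingers": 0.5},
  {"travel": [0,0,0],"delta_rot": [0,0,0],"fingers": 0.5},
])

```text
clock: 6.58
tcp_pos: [0.4877, -0.0527, 0.0112]
orientation: [-0.035, 0.696, 0.716, 0.036]
wrist_force: [-0.3, -2.4, 1.6]
finger_gap: 0.0213
grip_force: 1.1
```

carry_out([
  {"travel": [0,0.04,0],"delta_rot": [0,0,0],"fingers": 0.5},
  {"travel": [0,0.04,0],"delta_rot": [0,0,0],"fingers": 0.5},
  {"travel": [0,0,0],"delta_rot": [0,0,0],"fingers": 0.5},
])

```text
clock: 6.95
tcp_pos: [0.4878, -0.0509, 0.0112]
orientation: [-0.035, 0.696, 0.716, 0.036]
wrist_force: [0.1, -2.4, 0.3]
finger_gap: 0.0211
grip_force: 1.1
```

carry_out([
  {"travel": [0,0.04,0],"delta_rot": [0,0,0],"fingers": 0.5},
  {"travel": [0,0.04,0],"delta_rot": [0,0,0],"fingers": 0.5},
  {"travel": [0,0,0],"delta_rot": [0,0,0],"fingers": 0.5},
])

```text
clock: 7.32
tcp_pos: [0.4879, -0.0495, 0.0112]
orientation: [-0.034, 0.696, 0.716, 0.036]
wrist_force: [-0.5, -4.6, -0.8]
finger_gap: 0.0217
grip_force: 2.5
```

carry_out([
  {"travel": [0,0.03,0],"delta_rot": [0,0,0],"fingers": 0.5},
  {"travel": [0,0.03,0],"delta_rot": [0,0,0],"fingers": 0.5},
  {"travel": [0,0,0],"delta_rot": [0,0,0],"fingers": 0.5},
])

```text
clock: 7.7
tcp_pos: [0.4879, -0.0494, 0.0113]
orientation: [-0.033, 0.696, 0.716, 0.034]
wrist_force: [-2.4, -9.8, -0.9]
finger_gap: 0.0217
grip_force: 4.8
```

carry_out([
  {"travel": [0,0.04,0],"delta_rot": [0,0,0],"fingers": 0.5},
  {"travel": [0,0.04,0],"delta_rot": [0,0,0],"fingers": 0.5},
  {"travel": [0,0,0],"delta_rot": [0,0,0],"fingers": 0.5},
])

```text
clock: 8.07
tcp_pos: [0.4879, -0.0493, 0.0113]
orientation: [-0.032, 0.697, 0.716, 0.033]
wrist_force: [-2.6, -15.4, 0.2]
finger_gap: 0.0212
grip_force: 8.0
```

```bash
python3 wr.py w3; python3 - <<'E'
import cv2
a=cv2.imread('pics/w3.png'); cv2.imwrite('pics/w3c.png',cv2.resize(a[0:100,200:520],None,fx=2.5,fy=5,interpolation=cv2.INTER_CUBIC))
E
```

```text
(no output)
```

View pics/w3c.png

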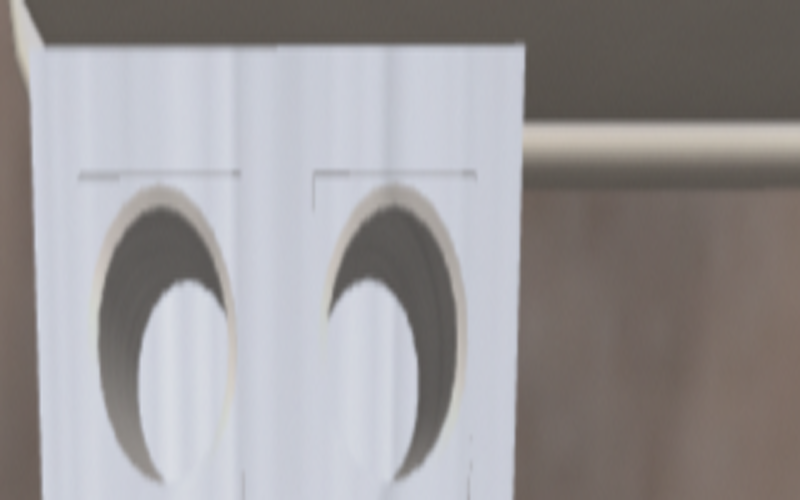

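Contact is made at 15 N, and the block's edge and the foot line look parallel. Back off and go over the handle.

carry_out([
  {"travel": [0,-0.08,0],"delta_rot": [0,0,0],"fingers": 0.5},
  {"travel": [0,-0.2,0],"delta_rot": [0,0,0],"fingers": 0.5},
  {"travel": [0,-0.6,0],"delta_rot": [0,0,0],"fingers": 0.5},
  {"travel": [0,-0.6,0.2],"delta_rot": [0,0,0],"fingers": 0.5},
  {"travel": [0,-0.2,1],"delta_rot": [0,0,0],"fingers": 0.5},
])

```text
clock: 8.75
tcp_pos: [0.487, -0.0885, 0.0407]
orientation: [-0.036, 0.696, 0.716, 0.036]
wrist_force: [-0.3, 0.4, -0.2]
finger_gap: 0.0215
grip_force: 0.0
```

carry_out([
  {"travel": [0,0,1],"delta_rot": [0,0,0],"fingers": 0.5},
  {"travel": [0,0,1],"delta_rot": [0,0,0],"fingers": 0.5},
  {"travel": [0,0,1],"delta_rot": [0,0,0],"fingers": 0.5},
  {"travel": [0,0,1],"delta_rot": [0,0,0],"fingers": 0.5},
  {"travel": [0,0,1],"delta_rot": [0,0,0],"fingers": 0.5},
])

```text
clock: 9.38
tcp_pos: [0.488, -0.0883, 0.1676]
orientation: [-0.034, 0.696, 0.716, 0.036]
wrist_force: [0.4, -1.0, 0.2]
finger_gap: 0.0211
grip_force: 0.0
```

carry_out([
  {"travel": [0,0,1],"delta_rot": [-0.5,0,0],"fingers": 0.2},
  {"travel": [0,0,1],"delta_rot": [-0.5,0,0],"fingers": -0.2},
  {"travel": [-0.1,0.5,0.5],"delta_rot": [0,0,0],"fingers": -0.2},
  {"travel": [-0.2,1,0],"delta_rot": [0,0,0],"fingers": -0.2},
  {"travel": [-0.2,1,0],"delta_rot": [0,0,0],"fingers": -0.2},
])

```text
clock: 10.0
tcp_pos: [0.475, -0.0244, 0.2287]
orientation: [-0.001, 0.697, 0.717, 0.001]
wrist_force: [-0.0, -0.1, -0.8]
finger_gap: 0.0514
grip_force: 0.0
```

carry_out([
  {"travel": [-0.2,1,0],"delta_rot": [0,0,0],"fingers": -0.2},
  {"travel": [-0.2,1,0],"delta_rot": [0,0,0],"fingers": -0.2},
  {"travel": [-0.2,1,0],"delta_rot": [0,0,0],"fingers": -0.2},
  {"travel": [-0.2,1,0],"delta_rot": [0,0,0],"fingers": -0.2},
  {"travel": [0,0,0],"delta_rot": [0,0,0],"fingers": -0.2},
])

```text
clock: 10.62
tcp_pos: [0.4546, 0.0761, 0.2285]
orientation: [-0.001, 0.696, 0.718, 0.0]
wrist_force: [0.6, -0.6, 0.8]
finger_gap: 0.0512
grip_force: 0.0
```

```bash
python3 wr.py w4
```

```text
(no output)
```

View pics/w4b.png

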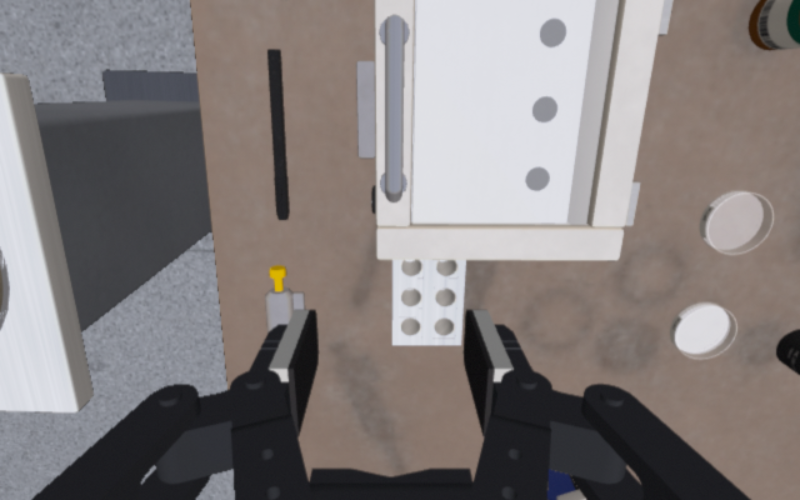

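Bar axis runs (395,18)–(394,195); block's right end at (393,345)–(465,346).

```bash
python3 - <<'E'
from h import *
c=dict(np.load('pics/w4.npz').items()); T=np.load('pics/w4T.npy')
p=lambda u,v,z: ray(c,(u+.5)/1.25-.5,(v+.5)/1.25-.5,z,T).round(4)
print('bar',p(395.5,16,.122),p(393.5,198,.122))
print('lid FR',p(378,260,.079),'BR',p(621,259,.079)); print('blk end',p(393,345,.05),p(465,346,.05))
E
```

```text
bar [0.4537 0.1928 0.122 ] [0.4559 0.0993 0.122 ]
lid FR [0.4473 0.0448 0.079 ] BR [0.6163 0.0509 0.079 ]
blk end [ 0.4609 -0.0401  0.05  ] [ 0.5197 -0.0392  0.05  ]
```

```bash
python3 - <<'E'
from h import *
c=dict(np.load('pics/w4.npz').items()); T=np.load('pics/w4T.npy')
g=cv2.GaussianBlur(cv2.cvtColor(c['color'],cv2.COLOR_RGB2GRAY),(3,3),0).astype(float)
def hl(u0,u1,v0,z,r=5,sgn=-1):
    us=np.arange(u0,u1);vs=[]
    for u in us:
        d=sgn*np.diff(g[v0-r:v0+r+1,u]); d[d<d.max()*.3]=0
        vs.append(v0-r+.5+(d*np.arange(len(d))).sum()/d.sum())
    vs=np.array(vs);ok=np.ones(len(us),bool)
    for _ in range(4):
        k=np.polyfit(us[ok],vs[ok],1);e=vs-np.polyval(k,us);ok=abs(e)<max(.15,2*e[ok].std())
    a,b=[ray(c,u,np.polyval(k,u),z,T) for u in(u0,u1)];d=b-a
    print(u0,u1,'v',np.polyval(k,[u0,u1]).round(2),'sd',e[ok].std().round(3),ok.sum(),a.round(4),b.round(4),'deg',np.degrees(np.arctan2(d[1],d[0])).round(2))
hl(380,490,207,.079); hl(318,369,276,.05)
hl(306,310,207,.079)
E
```

```text
380 490 v [207.55 208.03] sd 0.097 100 [0.5149 0.0473 0.079 ] [0.6107 0.0499 0.079 ] deg 1.53
318 369 v [275.97 275.92] sd 0.018 45 [ 0.4646 -0.04    0.05  ] [ 0.5166 -0.0384  0.05  ] deg 1.83
306 310 v [207.42 207.43] sd 0.004 4 [0.4505 0.0454 0.079 ] [0.454  0.0455 0.079 ] deg 1.59
```

```bash
cat > edge.py <<'E'
from h import *
def load(f):
    c=dict(np.load(f'pics/{f}.npz').items()); c['T']=np.load(f'pics/{f}T.npy')
    c['g']=cv2.GaussianBlur(cv2.cvtColor(c['color'],cv2.COLOR_RGB2GRAY),(3,3),0).astype(float); return c
def hl(c,u0,u1,v0,z,r=4,sgn=-1):
    us=np.arange(u0,u1);vs=[]
    for u in us:
        d=sgn*np.diff(c['g'][v0-r:v0+r+1,u]); d[d<d.max()*.3]=0
        vs.append(v0-r+.5+(d*np.arange(len(d))).sum()/d.sum())
    vs=np.array(vs);ok=np.ones(len(us),bool)
    for _ in range(4):
        k=np.polyfit(us[ok],vs[ok],1);e=vs-np.polyval(k,us);ok=abs(e)<max(.15,2*e[ok].std())
    a,b=[ray(c,u,np.polyval(k,u),z,c['T']) for u in(u0,u1)];d=b-a; th=np.arctan2(d[1],d[0])
    print(u0,u1,'v',np.polyval(k,[u0,u1]).round(2),'sd',e[ok].std().round(3),ok.sum(),'y at x=.49:',(a[1]+(.49-a[0])*np.tan(th)).round(4),'deg',np.degrees(th).round(2))
E
python3 - <<'E'
from edge import *
c=load('w1'); print('w1 blk far/near'); hl(c,288,346,42,.05,sgn=1); hl(c,286,340,141,.05)
c=load('w3'); print('w3 blk far/near, foot top, foot bottom'); hl(c,225,405,9,.05,sgn=1)
print(c['g'][20:44,450].round().astype(int).tolist())
hl(c,415,515,24,.018,sgn=1); hl(c,415,515,37,.004)
g=c['g'][:,300]; d=np.diff(g); print('near edge cand',[(i,round(d[i])) for i in np.argsort(d)[:6]])
E
```

```text
w1 blk far/near
288 346 v [40.36 42.92] sd 0.066 50 y at x=.49: 0.0143 deg -1.04
286 340 v [139.31 141.55] sd 0.059 50 y at x=.49: -0.0704 deg -1.1
w3 blk far/near, foot top, foot bottom
225 405 v [9.   8.46] sd 0.087 179 y at x=.49: 0.0462 deg 1.79
[84, 83, 84, 97, 131, 169, 189, 191, 184, 171, 154, 135, 118, 103, 94, 89, 87, 89, 95, 100, 101, 101, 101, 101]
415 515 v [24.12 24.12] sd 0.008 100 y at x=.49: 0.0488 deg 1.62
415 515 v [33.84 33.83] sd 0.031 97 y at x=.49: 0.0481 deg 1.62
near edge cand [(np.int64(282), -31), (np.int64(378), -29), (np.int64(281), -28), (np.int64(379), -25), (np.int64(377), -16), (np.int64(283), -15)]
```

Block is parallel to the warmer within 0.3° and the hard stop was confirmed by force. Now grasp the bar.

carry_out([
  {"travel": [0,0.9,0],"delta_rot": [0,0,0],"fingers": -0.2},
  {"travel": [0,0.9,0],"delta_rot": [0,0,0],"fingers": -0.2},
  {"travel": [0,0.9,0],"delta_rot": [0,0,0],"fingers": -0.2},
  {"travel": [0,0.1,-0.5],"delta_rot": [0,0,0],"fingers": -0.2},
  {"travel": [0,0,-1],"delta_rot": [0,0,0],"fingers": -0.2},
])

```text
clock: 11.3
tcp_pos: [0.4563, 0.1442, 0.191]
orientation: [0.001, 0.697, 0.717, 0.001]
wrist_force: [0.5, -0.3, -0.3]
finger_gap: 0.0512
grip_force: 0.0
```

carry_out([
  {"travel": [0,0,-1],"delta_rot": [0,0,0],"fingers": -0.2},
  {"travel": [0,0,-1],"delta_rot": [0,0,0],"fingers": -0.2},
  {"travel": [0,0,-1],"delta_rot": [0,0,0],"fingers": -0.2},
  {"travel": [0,0,-0.6],"delta_rot": [0,0,0],"fingers": -0.2},
  {"travel": [0,0,0],"delta_rot": [0,0,0],"fingers": -0.2},
])

```text
clock: 11.92
tcp_pos: [0.4545, 0.144, 0.1001]
orientation: [-0.001, 0.697, 0.717, -0.001]
wrist_force: [-0.3, -1.1, 0.2]
finger_gap: 0.051
grip_force: 0.0
```

carry_out([
  {"travel": [0,0,0],"delta_rot": [0,0,0],"fingers": 0.3},
  {"travel": [0,0,0],"delta_rot": [0,0,0],"fingers": 0.6},
  {"travel": [0,0,0],"delta_rot": [0,0,0],"fingers": 1},
  {"travel": [0,0,0],"delta_rot": [0,0,0],"fingers": 1},
  {"travel": [0,0,0],"delta_rot": [0,0,0],"fingers": 1},
], squeeze=50)

```text
clock: 12.55
tcp_pos: [0.4541, 0.1448, 0.1021]
orientation: [-0.0, 0.697, 0.717, -0.0]
wrist_force: [-5.7, -1.1, 7.0]
finger_gap: 0.008
grip_force: 48.8
```

```bash
python3 - <<'E'
import numpy as np
t=np.linspace(0,np.pi/4,21);a=t+np.arctan2(45,161);R=np.hypot(161,45)
x=-R*np.cos(a);z=R*np.sin(a)
print(np.c_[np.diff(x)/25,np.diff(x)/25*.028,np.diff(z)/25].round(3)); print(x[-1]-x[0],z[-1]-z[0])
E
```

```text
[[0.076 0.002 0.251]
 [0.085 0.002 0.248]
 [0.095 0.003 0.245]
 [0.105 0.003 0.241]
 [0.114 0.003 0.237]
 [0.123 0.003 0.232]
 [0.132 0.004 0.227]
 [0.141 0.004 0.221]
 [0.15  0.004 0.216]
 [0.158 0.004 0.21 ]
 [0.166 0.005 0.203]
 [0.174 0.005 0.197]
 [0.182 0.005 0.19 ]
 [0.189 0.005 0.182]
 [0.196 0.005 0.175]
 [0.203 0.006 0.167]
 [0.209 0.006 0.159]
 [0.215 0.006 0.151]
 [0.221 0.006 0.142]
 [0.226 0.006 0.133]]
78.97561338236046 100.6639969244288
```

carry_out([
  {"travel": [0.08,0,0.25],"delta_rot": [0,0,0],"fingers": 1},
  {"travel": [0.08,0,0.25],"delta_rot": [0,0,0],"fingers": 1},
  {"travel": [0.1,0,0.25],"delta_rot": [0,0,0],"fingers": 1},
])

```text
clock: 12.92
tcp_pos: [0.4599, 0.145, 0.1197]
orientation: [-0.001, 0.697, 0.717, -0.001]
wrist_force: [-6.9, -0.2, -0.9]
finger_gap: 0.0077
grip_force: 48.8
```

carry_out([
  {"travel": [0.1,0,0.24],"delta_rot": [0,0,0],"fingers": 1},
  {"travel": [0.11,0,0.24],"delta_rot": [0,0,0],"fingers": 1},
  {"travel": [0.12,0,0.23],"delta_rot": [0,0,0],"fingers": 1},
  {"travel": [0.13,0,0.23],"delta_rot": [0,0,0],"fingers": 1},
  {"travel": [0.14,0,0.22],"delta_rot": [0,0,0],"fingers": 1},
])

```text
clock: 13.55
tcp_pos: [0.4745, 0.1454, 0.1488]
orientation: [-0.002, 0.697, 0.718, -0.001]
wrist_force: [-9.1, 2.6, 3.0]
finger_gap: 0.0082
grip_force: 48.9
```

```bash
python3 - <<'E'
from h import *
a=snap('side','s5')['color'][:,:,::-1][190:330,270:450]; w=snap('wrist','w5')['color'][:,:,::-1]
a=cv2.resize(a,(400,311),interpolation=cv2.INTER_CUBIC); w=cv2.resize(w,(400,250))
m=np.zeros((311,800,3),np.uint8); m[:,:400]=a; m[:250,400:]=w; cv2.imwrite('pics/m5.png',m)
E
```

```text
(no output)
```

View pics/m5.png

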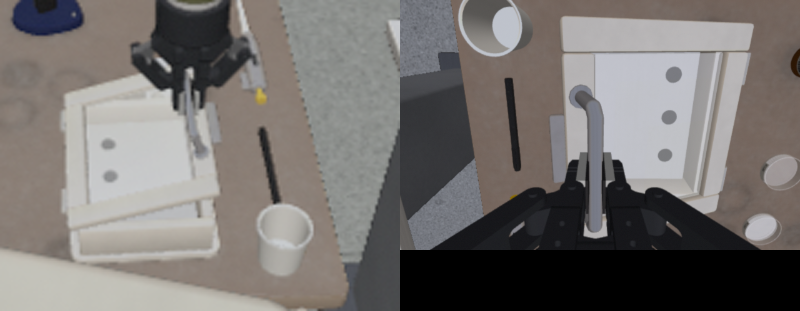

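The side view shows the lid rising with the bar held between the fingers; continue.

carry_out([
  {"travel": [0.12,0,0.22],"delta_rot": [0,0,0],"fingers": 1},
  {"travel": [0.13,0,0.22],"delta_rot": [0,0,0],"fingers": 1},
  {"travel": [0.14,0.01,0.21],"delta_rot": [0,0,0],"fingers": 1},
  {"travel": [0.17,0,0.2],"delta_rot": [0,0,0],"fingers": 1},
  {"travel": [0.18,0,0.19],"delta_rot": [0,0,0],"fingers": 1},
])

```text
clock: 14.28
tcp_pos: [0.4949, 0.1459, 0.1754]
orientation: [-0.001, 0.697, 0.718, 0.0]
wrist_force: [-5.4, 4.6, -1.9]
finger_gap: 0.008
grip_force: 48.6
```

carry_out([
  {"travel": [0.19,0.01,0.18],"delta_rot": [0,0,0],"fingers": 1},
  {"travel": [0.2,0,0.18],"delta_rot": [0,0,0],"fingers": 1},
  {"travel": [0.2,0.01,0.17],"delta_rot": [0,0,0],"fingers": 1},
  {"travel": [0.21,0,0.16],"delta_rot": [0,0,0],"fingers": 1},
  {"travel": [0,0,0],"delta_rot": [0,0,0],"fingers": 1},
])

```text
clock: 14.9
tcp_pos: [0.515, 0.1465, 0.1939]
orientation: [-0.001, 0.697, 0.718, 0.001]
wrist_force: [-7.2, 3.9, 7.3]
finger_gap: 0.0077
grip_force: 49.3
```

carry_out([
  {"travel": [0.21,0.01,0.15],"delta_rot": [0,0,0],"fingers": 1},
  {"travel": [0.22,0,0.14],"delta_rot": [0,0,0],"fingers": 1},
  {"travel": [0.23,0,0.13],"delta_rot": [0,0,0],"fingers": 1},
  {"travel": [0,0,0],"delta_rot": [0,0,0],"fingers": 1},
  {"travel": [0,0,0],"delta_rot": [0,0,0],"fingers": 1},
])

```text
clock: 15.52
tcp_pos: [0.5323, 0.1469, 0.205]
orientation: [0.0, 0.696, 0.718, 0.002]
wrist_force: [-7.0, 4.0, 8.1]
finger_gap: 0.0082
grip_force: 50.2
```

```bash
python3 - <<'E'
from h import *
a=snap('side','s6')['color'][:,:,::-1][195:295,285:405]; t=snap('top','t6')['color'][:,:,::-1][180:280,190:310]
r=lambda i:cv2.resize(i,(400,333),interpolation=cv2.INTER_CUBIC)
w=snap('wrist','w6')['color'][:,:,::-1]
m=np.zeros((593,800,3),np.uint8); m[:333]=np.hstack([r(a),r(t)]); m[333:583,:400]=cv2.resize(w,(400,250)); cv2.imwrite('pics/m6.png',m)
s=env.get_state(); print(s['tcp_pos'],s['wrist_force'],s['ft_torque'])
E
```

```text
[0.53231207 0.14688349 0.20502146] [-7.34942     4.36916302  8.92393124] [0.8436333  1.47517815 0.04977318]
```

View pics/m6.png

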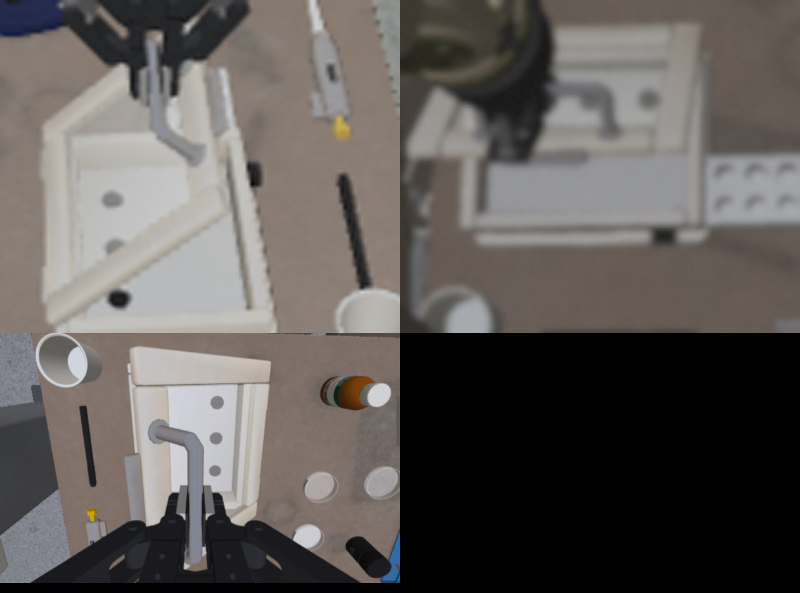

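```bash
python3 - <<'E'
from h import *
cs=dict(np.load('pics/s6.npz').items());ct=dict(np.load('pics/t6.npz').items())
yaw=.028;W=np.array([.5235,.1465])
def wpt(x,y,z): return [W[0]+x*np.cos(yaw)-y*np.sin(yaw),W[1]+x*np.sin(yaw)+y*np.cos(yaw),z]
def lid(x,y,z,t):
    dx,dz=x-.09,z-.072; return wpt(.09+dx*np.cos(t)+dz*np.sin(t),y,.072-dx*np.sin(t)+dz*np.cos(t))
S=lambda p:((np.array(proj(cs,p))+.5-[285,195])*10/3-.5).round(0).tolist()
Tt=lambda p:((np.array(proj(ct,p))+.5-[190,180])*10/3-.5).round(0).tolist()
for d in(38,41,43,45,47,49,52):
    t=np.radians(d); print(d,'side FL top/bot',S(lid(-.083,.1,.079,t)),S(lid(-.083,.1,.067,t)),'post',S(lid(-.071,.045,.079,t)),'| top FR top/bot',Tt(lid(-.083,-.1,.079,t)),Tt(lid(-.083,-.1,.067,t)),'post',Tt(lid(-.071,-.045,.079,t)),'bar',np.round(lid(-.071,0,.117,t),4))
E
```

```text
38 side FL top/bot [239.0, 220.0] [249.0, 229.0] post [216.0, 167.0] | top FR top/bot [288.0, 164.0] [289.0, 176.0] post [214.0, 154.0] bar [0.5143 0.1462 0.2066]
41 side FL top/bot [231.0, 214.0] [242.0, 223.0] post [208.0, 162.0] | top FR top/bot [287.0, 154.0] [288.0, 167.0] post [212.0, 145.0] bar [0.5215 0.1464 0.2116]
43 side FL top/bot [225.0, 210.0] [236.0, 218.0] post [203.0, 158.0] | top FR top/bot [286.0, 148.0] [287.0, 161.0] post [211.0, 139.0] bar [0.5264 0.1466 0.2147]
45 side FL top/bot [218.0, 207.0] [230.0, 214.0] post [197.0, 155.0] | top FR top/bot [286.0, 141.0] [287.0, 154.0] post [211.0, 132.0] bar [0.5315 0.1467 0.2177]
47 side FL top/bot [212.0, 203.0] [224.0, 210.0] post [191.0, 151.0] | top FR top/bot [285.0, 133.0] [286.0, 147.0] post [210.0, 126.0] bar [0.5366 0.1469 0.2204]
49 side FL top/bot [205.0, 200.0] [218.0, 207.0] post [185.0, 148.0] | top FR top/bot [284.0, 126.0] [286.0, 140.0] post [209.0, 119.0] bar [0.5418 0.147  0.223 ]
52 side FL top/bot [194.0, 195.0] [208.0, 201.0] post [176.0, 144.0] | top FR top/bot [284.0, 114.0] [285.0, 129.0] post [208.0, 108.0] bar [0.5498 0.1472 0.2266]
```

Readings match 45° in both views (side corner (228,212), post (198,153); top post (610,132)); the block sits against the warmer at column ~706. I'll relieve the residual radial force and check that it holds steady.

carry_out([
  {"travel": [-0.04,0,0.07],"delta_rot": [0,0,0],"fingers": 1},
  {"travel": [0,0,0],"delta_rot": [0,0,0],"fingers": 1},
  {"travel": [0,0,0],"delta_rot": [0,0,0],"fingers": 1},
  {"travel": [0,0,0],"delta_rot": [0,0,0],"fingers": 1},
  {"travel": [0,0,0],"delta_rot": [0,0,0],"fingers": 1},
], squeeze=60)

```text
clock: 16.3
tcp_pos: [0.5323, 0.1469, 0.2052]
orientation: [0.0, 0.697, 0.718, 0.002]
wrist_force: [-0.8, 5.4, -1.5]
finger_gap: 0.0073
grip_force: 59.2
```

carry_out([
  {"travel": [0,0,0],"delta_rot": [0,0,0],"fingers": 1},
  {"travel": [0,0,0],"delta_rot": [0,0,0],"fingers": 1},
  {"travel": [0,0,0],"delta_rot": [0,0,0],"fingers": 1},
  {"travel": [0,0,0],"delta_rot": [0,0,0],"fingers": 1},
  {"travel": [0,0,0],"delta_rot": [0,0,0],"fingers": 1},
])

```text
clock: 16.92
tcp_pos: [0.5323, 0.1469, 0.2052]
orientation: [0.0, 0.697, 0.718, 0.002]
wrist_force: [-0.8, 5.0, -2.5]
finger_gap: 0.0074
grip_force: 59.2
```

```bash
python3 - <<'E'
from h import *
# block and bystanders: compare top/side images before/after numerically
t0=cv2.imread('pics/top0.png');c=snap('top','t7');t1=cv2.imread('pics/t7.png')
for n,(u0,u1,v0,v1) in dict(tip=(385,440,258,296),pip=(290,376,270,294),marker=(228,284,274,290),pot=(192,220,264,294),dishes=(268,328,112,164),bottle=(216,238,138,164)).items():
    print(n,cv2.absdiff(t0[v0:v1,u0:u1],t1[v0:v1,u0:u1]).mean().round(2))
g=cv2.cvtColor(t1,cv2.COLOR_BGR2GRAY).astype(float)
# block right end on top view at rows through block
for v in(232,238,244):
    d=np.diff(g[v,300:330]); u=300.5+d.argmin(); print('right end',v,u,ray(c,u,v,.05).round(4))
E
```

```text
tip 6.69
pip 5.44
marker 5.31
pot 16.47
dishes 5.35
bottle 6.11
right end 232 311.5 [ 0.4966 -0.0376  0.05  ]
right end 238 311.5 [ 0.4799 -0.0378  0.05  ]
right end 244 312.5 [ 0.4634 -0.0408  0.05  ]
```

Everything is steady, the forces are low, and the block's right end is at y ≈ -0.038 m, where it should be when docked. The pot patch changed most, but the arm never went near it, so I take that as the arm's shadow. Handing in.

```bash
python3 -c "
from workcell import env
print(env.hand_in())"
```

```text
the job is handed in; nothing more can be done
None
```

The vial block is pushed flush against the warmer's right-hand side (force stop at about 15 N, square to within about 0.3°), the lid is held at about 45° by its bar, and the job was handed in at about 17 s; no verdict was returned.

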